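Show the next gearbox assembly step

ROBOT

A 6-joint arm with a two-finger parallel gripper is mounted at the origin on the work surface. World frame = base frame: x ahead of the robot, y to its left, z up, the work surface at z = 0. Lengths are in m, angles in rad, forces in N, time in s.
With the tool pointing down it reaches from about 0.4 to 0.825 m from the base axis. Payload 7 kg.
Tool frame: the origin (TCP) lies between the finger pads, 19 mm behind the fingertips; this is the grasp point; z points along the fingers, y is the line along which they close (so a half turn about z gives the same grasp; the last joint's range is limited). The gripper opens to 88 mm and grips with 3 to 60 N. Pads are 19 mm wide; open, the fingers measure 130 mm over their backs; the gripper's body (78 mm by 193 mm) begins 47 mm behind the grasp point.
Start: joints at [1.627, 0.359, 0.012, 0, -1.224, -0.288], TCP at [0.155, 0.657, 0.245] pointing down, gripper open.
Joint ranges: [-3.07, 3.07], [-1.43, 2.12], [-1.02, 1.25], [-3.03, 1.67], [-3.05, -0], [-3.03, 3.03]. Speed limits (rad/s): [2.39, 2.39, 3.01, 3.14, 3.14, 3.14].

INTERFACE

Orientations are given as [roll, pitch, yaw] about the fixed x, y, z axes, in that order (R = Rz(yaw) Ry(pitch) Rx(roll)).
In Python, from station import get_state, cams, arm, nets gives the robot as it stands.
- The arm moves only by the shell command python3 -m creep 'ROWS' [FORCE]. ROWS is a JSON object of lists of equal length, an entry for each row: "translation": the shift along the world's x, y, z in mm, a list of three; "spin": the turn about the world's z in rad; "gripper": the opening, from 0 (shut) to 1 (fully open). In form: {"translation": [[dx, dy, dz], ...], "spin": [spin, ...], "gripper": [gripper, ...]}. A call has 1 to 8 rows; each row shifts and turns the commanded pose from where the row before left it; what a row does not reach is not made up. A row lasts 1/10 s, in which the tool goes at most 50 mm and 8.59 degrees, less where a joint would pass 70% of its speed; a pose out of reach is approached as far as the arm can. A call is refused whole if a number of a shift passes 50 or a number of a turn 0.15, either way. A call with a gripper value outside its range is refused whole. The fingers move at their own pace and stop on an object; FORCE is the grip in N (left out, the last holds). Time passes only in rows, so rows that do not move let the fingers close. It gives the time, the measured TCP pose, the force, the opening and the grip force at its end, in the units of the state.
- get_state(): the state, without advancing time (a new reading comes with each control period).
- cams.grab_frame(name): name is "scene" or "top"; returns a dict with "img" (420x560x3 uint8, red, green, blue), "mtx" (3x3 intrinsics, pixels), "R" (3x3) and "t" (3): a world point X has camera coordinates R X + t. Camera axes: x right, y down, z forward; pixel columns grow to the right and rows downward; lengths in m; the calibration is good to about 2 mm. A picture is of the moment at which its call begins. There is no depth.
- arm.job_done(): hands the job in; it is judged then, once.
Trained networks look in the newest picture that a camera, given by its name, has taken for a name from the list of things; names that differ only in an ending like _2 or _b are one class to them, and where a whole thing is asked for, a point or a joint stands for the part that bears it (a point fixed in the world has none). Each returns a list of dicts, best first, with "confidence" (0 to 1); they miss things now and then, are a little off and sometimes report something else, mostly with a low value. They report only what shows in the picture. A call takes as long as a camera call.
- nets.search_frame(camera, label): "centre" ([x, y, z] in m, in world coordinates, good to about 4 mm: the middle of the surface that is visible of it).
- nets.pinpoint(camera, label): "centre" ([x, y, z] in m, in world coordinates, good to about 4 mm: a listed point, or the origin of a listed thing).
The state is a dict: "t": time; "q": joint angles; "qd": joint speeds; "joint_efforts": joint torques, N m; "eef_pos": TCP position; "ee_rot": TCP orientation; "force": force on the tool from outside, world axes, zero at the start; "moment": the same for the moment, N m; "width": finger opening in m; "gripper_force": force on a finger pad.
Only numpy, scipy, OpenCV 4.12 (cv2) and the standard library are available. Lean on these libraries where they do the work, as an engineer would, in place of code of your own. Each camera call takes 0.05 s, during which the arm holds its last target. There are 200 camera calls.

TASK

Show the apprentice the next step of the gearbox build by pointing straight down, about 2 or 3 cm above each thing and without touching anything: first at the centre of the middle-sized of the three gears, then at the upper end of the taller of the two standing shafts, then at the centre of the larger of the two bores in the gearbox half. Keep still over each for two seconds, do not point at the other gears, shaft or bore on the way (pass well above them), and finish while still pointing at the larger bore.

Things in the scene. Friction and masses are not known exactly. Their poses are not given: they have to be found in the camera images.
- middle_gear_top (a point): centre of the top of the hub of the middle-sized steel gear, lying flat on the 4 mm thick black pad: 68 mm outside diameter, toothed rim 22 mm high, hub 28 mm high with a 25 mm hole. The point is 32 mm above the bench, z up
- large_gear_top (a point): the same point on the largest gear, 92 mm outside diameter, toothed rim 22 mm high, hub 28 mm high with a 25 mm hole; lies flat on the pad
- small_gear_top (a point): the same point on the smallest gear, 46 mm outside diameter, toothed rim 22 mm high, hub 28 mm high with a 25 mm hole; lies flat on the pad. Neighbouring gear centres are at least 100 mm apart; any gear may lie in any of the three places
- tall_shaft_end (a point): centre of the upper end of the taller steel shaft, 155 mm long, 21 mm thick at the top, standing loosely in a hole of the wooden stand; its upper end is 165 mm above the bench, z up
- short_shaft_end (a point): centre of the upper end of the shorter steel shaft, 100 mm long, 21 mm thick at the top, standing in the stand's other hole; its upper end is 110 mm above the bench
- stand: fixed wooden block, 80 mm (its x) by 160 mm (its y), 40 mm high, origin at the centre of its underside; the shaft holes lie 45 mm either side of the centre along its y. It stands on one side of the pad, the gearbox half on the other
- big_bore (a point): centre of the mouth of the larger bore, 63 mm wide and 30 mm deep, in the flat top of the gearbox half, 70 mm above the bench, z up
- small_bore (a point): centre of the mouth of the smaller bore, 35 mm wide and 30 mm deep, in the same face, 95 mm from the larger
- case: gearbox half: fixed tan cast block, 222 mm (its x) by 152 mm (its y) over its bolt bosses, 70 mm high, flat top with the two bores; origin at the centre of its underside
- large_gear: the largest gear, loose, origin at the centre of its underside
- middle_gear: the middle-sized gear, loose, origin at the centre of its underside
- small_gear: the smallest gear, loose, origin at the centre of its underside
- tall_shaft: the taller shaft, loose, origin at the centre of its foot
- short_shaft: the shorter shaft, loose, origin at the centre of its foot
- oil_bottle: bystander: black bottle, 68 mm wide, 130 mm high, origin under its centre
- screwdriver: bystander: screwdriver with a red handle, about 200 mm long, under 35 mm high, lying on the bench along its x
- wrench: bystander: steel spanner, about 180 mm long, under 15 mm high, lying on the bench beyond the pad, along its x
- bearing_race: bystander: smooth steel ring, 52 mm wide, 14 mm high, lying on the bench

How it is judged:
By the outcome, as a careful person would: the job done as asked, in the order asked, and still so for the second after the job is handed in, with the robot touching nothing.
It also fails if it takes over 54 s, if anything falls off the work surface, if the arm or the gripper's body presses on something with over 40 N, if the wrist force passes 120 N, or if a joint passes its speed limit or range.

## Working session

There is one attempt and no reset: what is moved stays moved. The work goes in short steps, Python scripts to look and compute and a shell command to move; the robot and the scene stay as the last step left them, time stands still between calls to the robot, and variables do not carry over. Pictures are saved under pics/ and viewed, at most 10 in all, crops included, and the job is handed in when it is done.

```bash
mkdir -p pics; python3 - <<'E'
from station import get_state,cams,nets
import cv2,numpy as np
s=get_state();print(s['t'],s['eef_pos'],s['ee_rot'],s['width'])
for c in ['scene','top']:
    f=cams.grab_frame(c);cv2.imwrite(f'pics/{c}0.png',f['img'][:,:,::-1])
    print(c,'cam pos',(-f['R'].T@f['t']).round(3))
    for n in ['middle_gear_top','large_gear_top','small_gear_top','tall_shaft_end','short_shaft_end','big_bore','small_bore','oil_bottle']:
        r=nets.pinpoint(c,n)
        out=[]
        for d in r[:2]:
            p=f['mtx']@(f['R']@np.array(d['centre'])+f['t']);out.append((np.round(d['centre'],3).tolist(),round(d['confidence'],2),(p[:2]/p[2]).round(0).tolist()))
        print(n,out)
E
```

```text
0.0 [0.15497658 0.65647576 0.24441149] [ 3.13990599e+00 -1.34521906e-04 -2.31934683e-01] 0.08738219133458672
scene cam pos [ 1.166 -0.384  0.935]
middle_gear_top []
large_gear_top [([0.455, -0.04, 0.03], 0.59, [239.0, 205.0])]
small_gear_top [([0.564, 0.016, 0.031], 0.69, [274.0, 218.0])]
tall_shaft_end [([0.481, -0.252, 0.166], 0.64, [169.0, 214.0])]
short_shaft_end [([0.44, -0.332, 0.11], 0.45, [141.0, 232.0])]
big_bore [([0.54, 0.305, 0.069], 0.76, [342.0, 164.0]), ([0.482, -0.254, 0.166], 0.57, [169.0, 215.0])]
small_bore [([0.591, 0.5, -0.0], 0.73, [391.0, 163.0]), ([0.459, 0.27, 0.07], 0.58, [317.0, 155.0])]
oil_bottle [([0.59, 0.504, -0.002], 0.59, [391.0, 163.0])]
top cam pos [ 0.529 -0.007  1.631]
middle_gear_top [([0.673, -0.037, 0.032], 0.87, [288.0, 193.0]), ([0.761, -0.181, -0.001], 0.46, [333.0, 168.0])]
large_gear_top [([0.456, -0.042, 0.036], 0.75, [289.0, 263.0])]
small_gear_top [([0.561, 0.016, 0.032], 0.48, [271.0, 229.0])]
tall_shaft_end [([0.479, -0.254, 0.168], 0.45, [364.0, 258.0])]
short_shaft_end [([0.438, -0.334, 0.111], 0.39, [387.0, 272.0])]
big_bore [([0.544, 0.303, 0.065], 0.82, [177.0, 233.0])]
small_bore [([0.455, 0.275, 0.072], 0.61, [185.0, 262.0]), ([0.482, -0.25, 0.007], 0.2, [354.0, 255.0])]
oil_bottle [([0.594, 0.504, -0.002], 0.8, [120.0, 216.0])]
```

```bash
python3 - <<'E'
import cv2
a=cv2.imread('pics/top0.png')[140:330,90:430];cv2.imwrite('pics/topc.png',cv2.resize(a,None,fx=2.3,fy=2.3,interpolation=2))
a=cv2.imread('pics/scene0.png')[100:300,90:430];cv2.imwrite('pics/scenec.png',cv2.resize(a,None,fx=2.3,fy=2.3,interpolation=2))
E
```

```text
(no output)
```

View pics/topc.png

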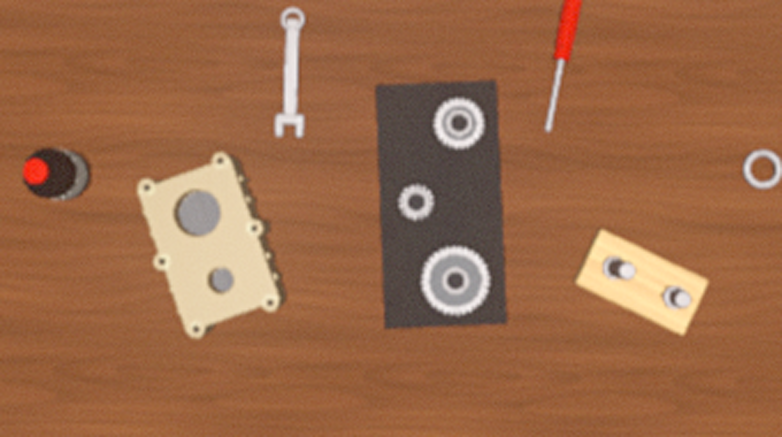

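View pics/scenec.png

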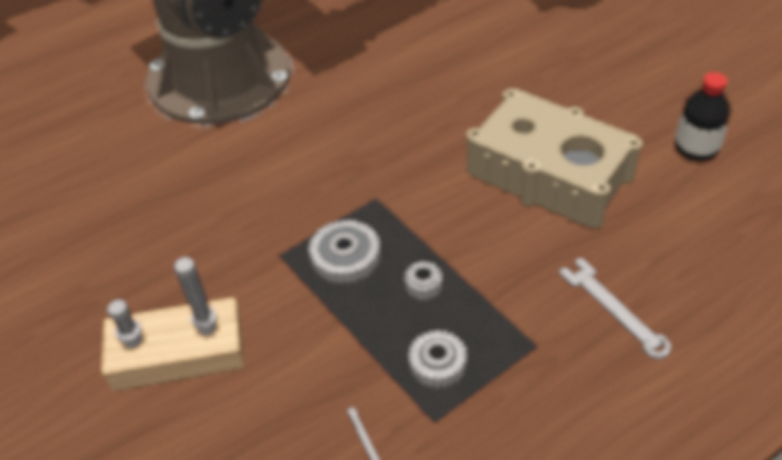

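The top view shows the middle gear at px (289.6,193.5), the tall shaft end at (362,257) and the big bore at (176.5,232.6). In the scene view they are at about (280,253), (170.4,215) and (343,165). I'll triangulate from these.

```bash
python3 - <<'E'
from station import cams,nets
import cv2,numpy as np
F={c:cams.grab_frame(c) for c in ['scene','top']}
P={c:f['mtx']@np.c_[f['R'],f['t']] for c,f in F.items()}
for n,t,s in [('middle_gear_top',(289.6,193.5),(280,253)),('tall_shaft_end',(362,257.4),(170.4,215.2)),('big_bore',(176.5,232.6),(343,165.2))]:
    X=cv2.triangulatePoints(P['top'],P['scene'],np.array(t,float),np.array(s,float)).ravel();print(n,(X[:3]/X[3]).round(3))
    for c in F:
        for k in range(2):
            cams.grab_frame(c)
            print(c,[(np.round(d['centre'],3).tolist(),round(d['confidence'],2)) for d in nets.pinpoint(c,n)[:2]])
E
python3 -m creep '{"translation":[[30,-40,10],[30,-40,10],[30,-40,10],[30,-40,10],[30,-40,10],[30,-40,10],[30,-40,0],[30,-40,0]],"spin":[0,0,0,0,0,0,0,0],"gripper":[0,0,0,0,0,0,0,0]}'
```

```text
middle_gear_top [ 0.674 -0.041  0.026]
scene [([0.675, -0.042, 0.034], 0.71)]
scene [([0.673, -0.039, 0.036], 0.67), ([0.622, -0.463, -0.003], 0.28)]
top [([0.677, -0.037, 0.032], 0.53)]
top [([0.676, -0.036, 0.031], 0.77)]
tall_shaft_end [ 0.481 -0.25   0.16 ]
scene [([0.483, -0.256, 0.165], 0.69)]
scene [([0.482, -0.255, 0.166], 0.56), ([0.457, -0.038, 0.031], 0.52)]
top [([0.479, -0.254, 0.168], 0.67)]
top [([0.481, -0.257, 0.167], 0.51), ([0.546, 0.304, 0.068], 0.33)]
big_bore [0.544 0.306 0.067]
scene [([0.541, 0.306, 0.066], 0.71)]
scene [([0.54, 0.306, 0.066], 0.55), ([0.495, 0.29, -0.001], 0.48)]
top [([0.547, 0.303, 0.068], 0.56)]
top [([0.545, 0.305, 0.067], 0.68)]
t: 3.0
eef_pos: [0.3924, 0.34, 0.305]
ee_rot: [-3.14, -0.001, -0.231]
force: [1.1, 1.0, 0.1]
width: 0.0292
gripper_force: 0.0
```

```bash
python3 -m creep '{"translation":[[31,-42,0],[31,-42,0],[31,-42,0],[31,-42,0],[31,-42,0],[31,-42,0],[31,-42,0],[31,-42,0]],"spin":[0,0,0,0,0,0,0,0],"gripper":[0,0,0,0,0,0,0,0]}'
python3 -m creep '{"translation":[[30,-40,0],[0,0,0],[0,0,0]],"spin":[0,0,0],"gripper":[0,0,0]}'
```

```text
t: 3.8
eef_pos: [0.6301, 0.0178, 0.3044]
ee_rot: [-3.141, -0.0, -0.232]
force: [0.1, 0.8, -0.5]
width: 0.0006
gripper_force: 0.0
t: 4.1
eef_pos: [0.6594, -0.0217, 0.3032]
ee_rot: [3.141, 0.001, -0.235]
force: [-0.5, 0.7, -0.2]
width: 0.0003
gripper_force: 0.0
```

```bash
python3 -m creep '{"translation":[[16,-17,-20],[0,0,-40],[0,0,-40],[0,0,-40],[0,0,-40],[0,0,-30],[0,0,0],[0,0,0]],"spin":[0,0,0,0,0,0,0,0],"gripper":[0,0,0,0,0,0,0,0]}'
```

```text
t: 4.9
eef_pos: [0.6753, -0.0364, 0.0952]
ee_rot: [3.141, -0.0, -0.23]
force: [0.7, 0.2, 0.1]
width: 0.0004
gripper_force: 0.0
```

```bash
python3 -m creep '{"translation":[[0,-2,-19],[0,0,0],[0,0,0],[0,0,0],[0,0,0],[0,0,0],[0,0,0],[0,0,0]],"spin":[0,0,0,0,0,0,0,0],"gripper":[0,0,0,0,0,0,0,0]}'
```

```text
t: 5.7
eef_pos: [0.6751, -0.0393, 0.0753]
ee_rot: [-3.142, -0.0, -0.232]
force: [-0.0, 0.5, -0.8]
width: 0.0004
gripper_force: 0.0
```

```bash
python3 - <<'E'
from station import cams
import cv2
for c in ['scene','top']:
    a=cams.grab_frame(c)['img'][140:330,190:360,::-1];cv2.imwrite(f'pics/{c}_g.png',cv2.resize(a,None,fx=3,fy=3,interpolation=2))
E
```

```text
(no output)
```

View pics/scene_g.png

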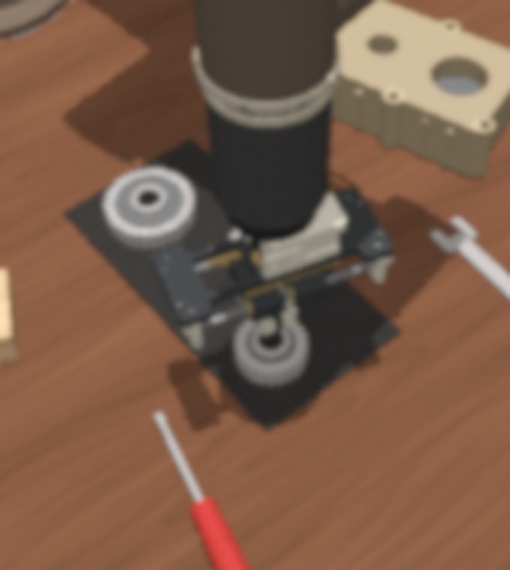

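```bash
python3 -m creep '{"translation":[[0,0,0],[0,0,0],[0,0,0],[0,0,0],[0,0,0],[0,0,0],[0,0,0],[0,0,0]],"spin":[0,0,0,0,0,0,0,0],"gripper":[0,0,0,0,0,0,0,0]}'; python3 -m creep '{"translation":[[0,0,0],[0,0,0],[0,0,0],[0,0,0],[0,0,0],[0,0,0],[0,0,0],[0,0,0]],"spin":[0,0,0,0,0,0,0,0],"gripper":[0,0,0,0,0,0,0,0]}'
```

```text
t: 6.6
eef_pos: [0.6751, -0.0393, 0.0752]
ee_rot: [3.142, 0.0, -0.232]
force: [-0.3, -0.1, -0.5]
width: 0.0008
gripper_force: 0.0
t: 7.4
eef_pos: [0.6751, -0.0393, 0.0752]
ee_rot: [3.142, 0.0, -0.232]
force: [0.2, 0.1, 0.2]
width: 0.0004
gripper_force: 0.0
```

The closed fingertips (crop px 270,325) are just above the hub hole (270,340), clear of the gear. I'll hold a little longer, then rise.

```bash
python3 -m creep '{"translation":[[0,0,0],[0,0,0],[0,0,0],[0,0,0],[0,0,0],[0,0,0],[0,0,20],[0,0,40]],"spin":[0,0,0,0,0,0,0,0],"gripper":[0,0,0,0,0,0,0,0]}'
python3 -m creep '{"translation":[[0,0,45],[0,0,45],[0,0,45],[-10,-10,40],[-30,-35,0],[-30,-35,0],[-30,-35,0],[-30,-35,0]],"spin":[0,0,0,0,0,0,0,0],"gripper":[0,0,0,0,0,0,0,0]}'
python3 -m creep '{"translation":[[-30,-35,0],[-24,-28,0],[-10,-2,0],[0,0,0],[0,0,0],[0,0,0]],"spin":[0,0,0,0,0,0],"gripper":[0,0,0,0,0,0]}'
```

```text
t: 8.2
eef_pos: [0.6728, -0.0395, 0.1322]
ee_rot: [3.139, 0.007, -0.232]
force: [1.0, 0.0, 0.7]
width: 0.0005
gripper_force: 0.0
t: 9.0
eef_pos: [0.5437, -0.1903, 0.3105]
ee_rot: [-3.141, -0.001, -0.231]
force: [0.2, -0.2, 1.0]
width: 0.0004
gripper_force: 0.0
t: 9.6
eef_pos: [0.4818, -0.2536, 0.3101]
ee_rot: [-3.142, 0.0, -0.231]
force: [-0.8, -0.6, 0.4]
width: 0.0009
gripper_force: 0.0
```

```bash
python3 -m creep '{"translation":[[0,-1,-20],[0,0,-30],[0,0,-30],[0,0,-15],[0,0,-5],[0,0,0],[0,0,0],[0,0,0]],"spin":[0,0,0,0,0,0,0,0],"gripper":[0,0,0,0,0,0,0,0]}'
python3 - <<'E'
from station import cams
import cv2
a=cams.grab_frame('scene')['img'][150:300,90:290,::-1];cv2.imwrite('pics/scene_s.png',cv2.resize(a,None,fx=3,fy=3,interpolation=2))
E
```

```text
t: 10.4
eef_pos: [0.4819, -0.2553, 0.2113]
ee_rot: [3.142, -0.002, -0.231]
force: [0.2, -0.1, 0.0]
width: 0.0008
gripper_force: 0.0
```

View pics/scene_s.png

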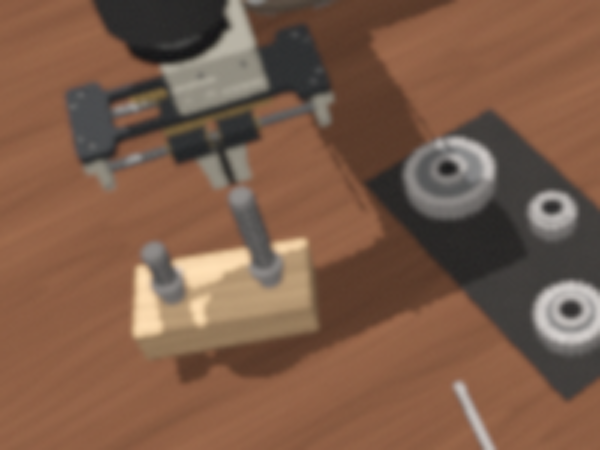

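```bash
for i in 1; do python3 -m creep '{"translation":[[0,0,0],[0,0,0],[0,0,0],[0,0,0],[0,0,0],[0,0,0],[0,0,0],[0,0,0]],"spin":[0,0,0,0,0,0,0,0],"gripper":[0,0,0,0,0,0,0,0]}'; done; python3 -m creep '{"translation":[[0,0,0],[0,0,0],[0,0,0],[0,0,0],[0,0,0],[0,0,0],[0,0,0],[0,0,0]],"spin":[0,0,0,0,0,0,0,0],"gripper":[0,0,0,0,0,0,0,0]}'
```

```text
t: 11.25
eef_pos: [0.4811, -0.2552, 0.2102]
ee_rot: [-3.142, 0.0, -0.232]
force: [0.2, -0.7, -0.3]
width: 0.0004
gripper_force: 0.0
t: 12.05
eef_pos: [0.4811, -0.2553, 0.2102]
ee_rot: [3.142, 0.0, -0.232]
force: [0.3, 0.1, 0.2]
width: 0.0004
gripper_force: 0.0
```

```bash
python3 - <<'E'
import cv2
for c,(x,y) in {'top':(363,258),'scene':(170,215)}.items():
    a=cv2.imread(f'pics/{c}0.png')[y-12:y+13,x-16:x+17];cv2.imwrite(f'pics/{c}z.png',cv2.resize(a,None,fx=16,fy=16,interpolation=0))
a,b=cv2.imread('pics/topz.png'),cv2.imread('pics/scenez.png')
for im in(a,b):
    for i in range(33): cv2.putText(im,str(i),(i*16,10),0,.3,(0,255,255))
    for i in range(25): cv2.putText(im,str(i),(0,i*16+12),0,.3,(0,255,255))
cv2.imwrite('pics/z.png',cv2.resize(cv2.hconcat([a[:, :],b]),None,fx=.75,fy=.75,interpolation=cv2.INTER_AREA))
E
```

```text
(no output)
```

View pics/z.png

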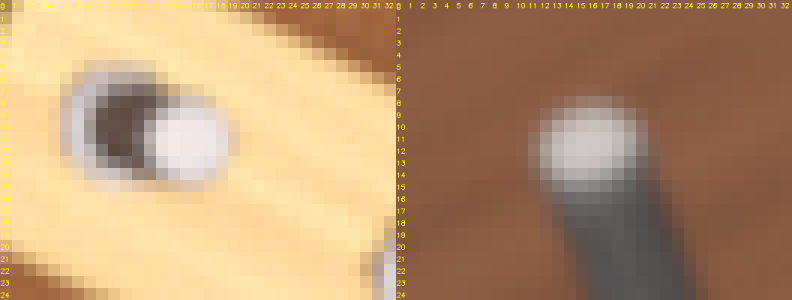

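The zoom puts the tall shaft end at (362.3,257.4) in the top view and (169.5,214.5) in the scene view. I'll intersect those rays with z = 0.165.

```bash
python3 - <<'E'
from station import cams
import numpy as np
f0={c:cams.grab_frame(c) for c in('top','scene')}
for c,u,z in [('top',(362.3,257.4),.165),('scene',(169.5,214.5),.165),('top',(289.3,193.2),.032),('scene',(279.7,252.8),.032),('top',(176.2,232.3),.07),('scene',(342.7,164.9),.07)]:
    f=f0[c];o=-f['R'].T@f['t'];d=f['R'].T@np.linalg.inv(f['mtx'])@[*u,1];print(c,(o+d*(z-o[2])/d[2]).round(4))
E
```

```text
top [ 0.4809 -0.2498  0.165 ]
scene [ 0.4812 -0.2528  0.165 ]
top [ 0.674 -0.04   0.032]
scene [ 0.6755 -0.0436  0.032 ]
top [0.544  0.3056 0.07  ]
scene [0.5449 0.3048 0.07  ]
```

The shaft end is nearer y = −0.2525, so I'll shift 2 mm and hold again.

```bash
python3 -m creep '{"translation":[[0,2,0],[0,0,0],[0,0,0],[0,0,0],[0,0,0],[0,0,0],[0,0,0],[0,0,0]],"spin":[0,0,0,0,0,0,0,0],"gripper":[0,0,0,0,0,0,0,0]}'
python3 -m creep '{"translation":[[0,0,0],[0,0,0],[0,0,0],[0,0,0],[0,0,0],[0,0,0],[0,0,0],[0,0,0]],"spin":[0,0,0,0,0,0,0,0],"gripper":[0,0,0,0,0,0,0,0]}'
python3 -m creep '{"translation":[[0,0,0],[0,0,0],[0,0,0],[0,0,0],[0,0,0],[0,0,0],[0,0,0],[0,0,0]],"spin":[0,0,0,0,0,0,0,0],"gripper":[0,0,0,0,0,0,0,0]}'
python3 -m creep '{"translation":[[0,0,20],[0,0,40],[0,0,40],[2,15,10],[4,40,0],[5,45,0],[5,45,0],[5,45,0]],"spin":[0,0,0,0,0,0,0,0],"gripper":[0,0,0,0,0,0,0,0]}'
python3 -m creep '{"translation":[[5,45,0],[5,45,0],[5,45,0],[5,45,0],[5,45,0],[5,45,0],[5,45,0],[5,30,0]],"spin":[0,0,0,0,0,0,0,0],"gripper":[0,0,0,0,0,0,0,0]}'
python3 -m creep '{"translation":[[2,15,0],[0,0,0],[0,0,0],[0,0,0]],"spin":[0,0,0,0],"gripper":[0,0,0,0]}'
```

```text
t: 12.95
eef_pos: [0.4811, -0.2532, 0.2102]
ee_rot: [-3.142, 0.0, -0.232]
force: [0.4, -0.2, 0.5]
width: 0.0006
gripper_force: 0.0
t: 13.75
eef_pos: [0.4811, -0.2533, 0.2102]
ee_rot: [3.142, 0.0, -0.232]
force: [-0.9, -0.3, -0.3]
width: 0.0002
gripper_force: 0.0
t: 14.55
eef_pos: [0.4812, -0.2533, 0.2102]
ee_rot: [-3.142, -0.0, -0.232]
force: [0.9, 0.7, -0.2]
width: 0.0005
gripper_force: 0.0
t: 15.35
eef_pos: [0.5019, -0.0615, 0.3202]
ee_rot: [-3.141, -0.0, -0.232]
force: [1.5, 0.2, 0.8]
width: 0.0004
gripper_force: 0.0
t: 16.15
eef_pos: [0.5417, 0.2848, 0.3197]
ee_rot: [3.142, 0.0, -0.23]
force: [0.6, 0.3, 0.9]
width: 0.0007
gripper_force: 0.0
t: 16.55
eef_pos: [0.544, 0.2957, 0.3205]
ee_rot: [-3.142, -0.0, -0.233]
force: [0.4, 0.5, -0.1]
width: 0.0004
gripper_force: 0.0
```

Next: y +9, then down 206 mm to z ≈ 0.114.

```bash
python3 -m creep '{"translation":[[0,9,-20],[0,0,-45],[0,0,-45],[0,0,-45],[0,0,-31],[0,0,-15],[0,0,-5],[0,0,0]],"spin":[0,0,0,0,0,0,0,0],"gripper":[0,0,0,0,0,0,0,0]}'
python3 -m creep '{"translation":[[0,0,0],[0,0,0],[0,0,0],[0,0,0],[0,0,0],[0,0,0],[0,0,0],[0,0,0]],"spin":[0,0,0,0,0,0,0,0],"gripper":[0,0,0,0,0,0,0,0]}'
python3 - <<'E'
from station import cams
import cv2
a=cams.grab_frame('scene')['img'][80:240,240:440,::-1];cv2.imwrite('pics/scene_b.png',cv2.resize(a,None,fx=3,fy=3,interpolation=2))
E
```

```text
t: 17.35
eef_pos: [0.5443, 0.3049, 0.1143]
ee_rot: [3.141, 0.0, -0.233]
force: [0.4, 0.5, -0.1]
width: 0.0003
gripper_force: 0.0
t: 18.15
eef_pos: [0.5441, 0.3057, 0.1142]
ee_rot: [3.141, 0.0, -0.232]
force: [-0.6, 0.4, -0.7]
width: 0.0004
gripper_force: 0.0
```

View pics/scene_b.png

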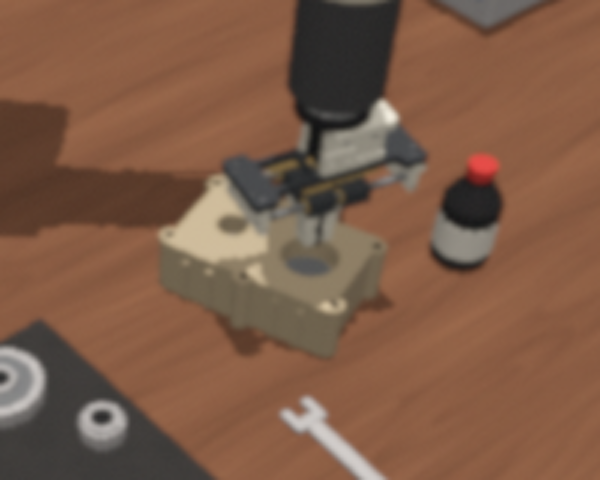

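The fingertips (crop px 315,240) are just above the big bore (310,258), touching nothing. I'll hold for over two seconds and hand in.

```bash
python3 -m creep '{"translation":[[0,0,0],[0,0,0],[0,0,0],[0,0,0],[0,0,0],[0,0,0],[0,0,0],[0,0,0]],"spin":[0,0,0,0,0,0,0,0],"gripper":[0,0,0,0,0,0,0,0]}'
python3 -m creep '{"translation":[[0,0,0],[0,0,0],[0,0,0],[0,0,0],[0,0,0],[0,0,0],[0,0,0],[0,0,0]],"spin":[0,0,0,0,0,0,0,0],"gripper":[0,0,0,0,0,0,0,0]}'
python3 -c "
from station import arm
print(arm.job_done())"
```

```text
t: 19.0
eef_pos: [0.5441, 0.3057, 0.1142]
ee_rot: [3.142, 0.0, -0.232]
force: [-0.3, 0.1, -0.0]
width: 0.0009
gripper_force: 0.0
t: 19.8
eef_pos: [0.5441, 0.3058, 0.1142]
ee_rot: [3.142, 0.0, -0.232]
force: [-0.4, -0.2, 0.3]
width: 0.0008
gripper_force: 0.0
the job is handed in; nothing more can be done
None
```

I pointed at the middle gear, then the tall shaft's upper end, then the larger bore, with the fingertips about 25 mm above each for over two seconds; nothing was touched, and I handed the job in at about 20 s still pointing at the bore (at the shaft I corrected the aim by 2 mm, then held the full two seconds again).

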